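# Switch on the guarded bench circuit under the shelf

### The job

Switch on the bench circuit: at the switch box with the yellow guard, lift the guard by its tab until it stands nearly upright, feel for the red toggle under it and push it all the way over to the back, then lower the guard until it is fully shut. Push the toggle lightly, without squeezing it or ramming it against its stop, and do not let the guard slam. Leave the other switch box with the white guard and everything on the shelf and bench as they are.

Things in the scene. Friction and masses are not known exactly. Their poses are not given: they have to be found in the camera images.
- yellow_box: grey plastic switch box, 135 (x) x 96 (y) mm, flat top 50 mm above the bench, fixed. Origin: centre of its underside, z up; its -x side is the front, towards the robot; its back (+x) reaches under the shelf edge. It carries the yellow guard: a hollow hood 110 mm long, 84 mm wide, walls 3 mm, reaching 54 mm above the box top when shut, hinged at its far lower edge.
- yellow_hinge (a point): middle of the yellow guard's hinge line, which runs along y; 44.5 mm in +x of the box's origin and 54 mm above the bench. Axes as the box (x to the back, y along the hinge, z up); does not move with the guard.
- yellow_tab (a point): grip point of the yellow guard's pull tab; moves with the guard. The tab: 14 mm thick (y), 22 mm high, 44 mm long, sticks out forward from the middle of the guard's front skirt. The point lies 30 mm out from the skirt, 14 mm from the tab's end, at mid height; from the hinge line it is 140 mm to the front and 13 mm up when shut. Axes as the box when shut.
- yellow_rail (a point): middle of the rail that holds the red toggle, under the guard, on the box's centre line, 2 mm over the box top; axes as the box. The toggle's pivot is fixed somewhere from 12 mm in front of (-x) to 12 mm behind this point: not measured, feel for it. The toggle is 38 mm long from its pivot; its upper 20 mm is a paddle 18 mm wide (y), 10 mm thick.
- yellow_guard (a joint): guard angle, rad: 0 = fully shut on the box; grows as the front is lifted and swung up and back (turning about the box's +y), stop at 1.75. Stiff hinge: the guard stays at any angle where it is left, also shut (1 to 1.5 N at the tab moves it). May start ajar by up to 0.15.
- yellow_toggle (a joint): toggle angle, rad: 0 = off, leaning 0.45 rad towards the box's front (-x); 0.9 = on, leaning 0.45 rad towards its back (+x); rigid stops at both ends. Stays where it is left; 3 to 5 N on its upper half moves it. May start at up to 0.1.
- white_box: the other switch box, same size and build but with a white guard; leave alone. Origin: centre of its underside
- white_guard (a joint): white guard of the other box; same meaning as yellow_guard. Leave alone
- white_toggle (a joint): toggle of the other box, under its white guard; same meaning as yellow_toggle. Leave alone
- shelf: fixed shelf riser behind the boxes. Origin on the bench under its centre; board 200 mm deep (x), 860 mm long (y), underside 235 mm and top 253 mm above the bench; a strip along its front edge, 100 mm in -x from the origin, reaches from 235 to 293 mm; this edge stands over the boxes about 15 mm in front of their hinge lines. End boards 20 mm thick at y = +-440 mm with birch cleats under the board
- carousel: grey plastic lazy-susan bolt carousel on the shelf, 170 mm across, 124 mm high. Origin: centre of its underside
- pliers: steel pliers lying on the bench at the right, 175 mm long along own x, 14 mm thick. Origin: underside, mid length
- hinges: two brass hinges stacked on the shelf, 78 x 60 mm, 10 mm high. Origin: centre of the underside
- funnel: yellow plastic funnel standing on its 116 mm wide rim on the shelf, 115 mm high. Origin: centre of the rim plane, on the shelf
- tub: empty white plastic tub on the shelf, 130 x 130 mm, 75 mm high. Origin: centre of its underside
- oil: blue plastic bottle with red cap on the bench at the left, 56 mm across, 150 mm high. Origin: centre of its underside
There are look-alikes about, which are no part of the job. What is shaped like the yellow_box but black or turquoise is not meant.

How it is judged (in metres and radians):
On the way, in this order (a step that is already met when the one before it is completed fails the run):
1. the yellow guard is lifted to at least 1.25 rad and the toggle under it is still off (value of joint yellow_guard above 1.25 rad and value of joint yellow_toggle below 0.3 rad), for 0.2 s.
2. the red toggle is pushed over to on (above 0.8 rad) while the guard stands up (value of joint yellow_toggle above 0.8 rad and value of joint yellow_guard above 0.9 rad), for 0.2 s.
At the end, for the whole second after the job is handed in: the yellow guard is shut (below 0.04 rad), its toggle is on (above 0.8 rad), nothing touches the box; the white guard (below 0.25 rad) and its toggle (below 0.2 rad) are as they were, and the things on shelf and bench are within 30 mm of where they stood (value of joint yellow_guard below 0.04 rad and value of joint yellow_toggle above 0.8 rad and value of joint white_toggle below 0.2 rad and value of joint white_guard below 0.25 rad and contact force between the fingers and yellow_box below 0.2 N and distance of each of carousel, pliers, funnel, hinges, tub, oil from where it was at the start of the episode below 0.03 m).
It fails at once if the toggle is rammed or squeezed with more than 40 N (contact force between the fingers and yellow_toggle above 40 N).
It fails at once if the yellow guard slams: it closes faster than 3 rad/s (velocity of joint yellow_guard below -3 rad/s).
It fails at once if the other box's guard or toggle is worked (value of joint any of white_guard, white_toggle above 0.3 rad).
It fails at once if something on the shelf or the bench is shoved more than 30 mm (distance of any of carousel, pliers, funnel, hinges, tub, oil from where it was at the start of the episode above 0.03 m).
It also fails if it takes over 64 s, if anything falls off the work surface, if the arm or the gripper's body presses on something with over 40 N, if the wrist force passes 120 N, or if a joint passes its speed limit or range.

### The arm

A 6-joint arm with a two-finger parallel gripper is mounted at the origin on the work surface. World frame = base frame: x ahead of the robot, y to its left, z up, the work surface at z = 0. Lengths are in m, angles in degrees, forces in N, time in s.
With the tool pointing down it reaches from about 0.275 to 0.725 m from the base axis. Payload 15.9 kg.
Tool frame: the origin (TCP) lies midway between the tips of the shut fingers; the grasp point (between the pads) lies 19 mm behind it; z points along the fingers, y is the direction in which the jaws open and shut (so a half turn about z gives the same grasp; the last joint's range is limited). The gripper opens to 85 mm and grips with 20 to 120 N. Pads are 22 mm wide; open, the fingers measure 114 mm over their backs; the gripper's body (76 mm by 85 mm) begins 54 mm behind the grasp point. The pads swing forward as they close: fully open they stand 13 mm farther back than shut.
Start: joints at [-71.562, 12.198, -1.971, 75.831, 0, 90], TCP at [0.158, -0.474, 0.231] pointing down, gripper open.
Joint ranges: [-170.91, 170.91], [-42.67, 98.43], [-65.05, 77.54], [-120.47, 116.71], [-90, 82.35], [-180, 180]. Speed limits (degrees/s): [108.29, 108.29, 136.94, 147.25, 180, 180].

### API

Orientations are given as [roll, pitch, yaw] about the fixed x, y, z axes, in that order (R = Rz(yaw) Ry(pitch) Rx(roll)).
In Python, from station import env gives the robot as it stands. The module is installed in compiled form; this text tells all that it offers.
- The arm moves only by the tool step_arm, never from a script. Its argument "rows" is a list of rows, each a list of 7 numbers: the shift along the tool's x, y, z in cm, then the turn, a rotation vector about the tool's x, y, z in rad, then the opening, from -1 (shut) to 1 (fully open), so that 0 is half open. A call has 1 to 12 rows; each row is the pose to reach, as a shift and turn from the pose commanded when the call began, along the tool's axes at that moment; what a row does not reach only later rows make up. A row lasts 1/10 s, in which the tool goes at most 50 mm and 8.59 degrees, less where a joint would pass 70% of its speed; a pose out of reach is approached as far as the arm can. A call with a gripper value outside its range is refused whole. The fingers move at their own pace and stop on an object; "newtons" is the grip in N (left out, the last holds). Time passes only in rows, so rows that repeat a pose let the fingers close. It gives the time, the measured TCP pose, the force and the opening at its end, in the units of the state.
- env.read_state(): the state, without advancing time (a new reading comes with each control period).
- env.grab_frame(name): name is "scene" or "top" or "wrist"; returns (picture, depth): 480x640x3 uint8, blue, green, red; 480x640 float32, m along the optical axis (not along the pixel's ray), 0 where there is no reading.
- env.camera_params(name): a dict with "mtx" (3x3 intrinsics, pixels), "world_from_camera" (4x4, takes a point from camera to world coordinates); the wrist camera has in their place "T_tool_cam" (4x4, takes a point from camera to tool coordinates, whose origin is the TCP and whose axes are the flange's). Camera axes: x right, y up, looking along -z (the intrinsics and any distortion apply to the point x, -y, -z); pixel columns grow to the right and rows downward; lengths in m; the calibration is good to about 2 mm. A picture is of the moment at which its call begins: read the wrist's pose just before it. camera_params takes no time and is no camera call.
- env.finish_job(): hands the job in, once; it reports no verdict.
The state is a dict: "time": time; "joint_pos": joint angles; "dq": joint speeds; "effort": joint torques, N m; "tool_pos": TCP position; "eef_rot": TCP orientation; "contact_force": force on the tool from outside, world axes, zero at the start; "moment": the same for the moment, N m; "finger_gap": finger opening in m.
Only numpy, scipy, OpenCV 4.12 (cv2) and the standard library are available. Lean on these libraries where they do the work, as an engineer would, in place of code of your own. Each camera call takes 0.05 s, during which the arm holds its last target. There are 200 camera calls.

## Working session

There is one attempt and no reset: what is moved stays moved. The work goes in short steps, Python scripts to look and compute and a tool call to move; the robot and the scene stay as the last step left them, time stands still between calls to the robot, and variables do not carry over. Pictures are saved under pics/ and viewed, about 8 in all and at most 12, crops included, and the job is handed in when it is done.

Besides the shell and the picture viewer there is one more tool, called after "Request:" as name(argument=value, ...) on one line, values as JSON. step_arm: Moves the arm, as the interface text tells. Its arguments: {"type":"object","properties":{"rows":{"type":"array","items":{"type":"array","items":{"type":"number"}}},"newtons":{"type":"number"}},"required":["rows"]}

```bash
mkdir -p pics; cat > h.py <<'E'
from station import env
import numpy as np, cv2
from scipy.spatial.transform import Rotation as R
def pts(name, T=None):
    st=env.read_state(); im,d=env.grab_frame(name); p=env.camera_params(name)
    if name=='wrist':
        Tw=np.eye(4); Tw[:3,:3]=R.from_euler('xyz',st['eef_rot'],degrees=True).as_matrix(); Tw[:3,3]=st['tool_pos']
        W=Tw@np.array(p['T_tool_cam'])
    else: W=np.array(p['world_from_camera'])
    K=np.array(p['mtx']); v,u=np.mgrid[0:480,0:640]
    P=np.stack([(u-K[0,2])/K[0,0]*d,-(v-K[1,2])/K[1,1]*d,-d],-1)
    X=P@W[:3,:3].T+W[:3,3]; X[d==0]=np.nan
    return im,X
E
python3 - <<'E'
from h import *
print(env.read_state())
a,X=pts('scene'); b,Y=pts('top')
print({k:v for k,v in env.camera_params('scene').items()})
print({k:v for k,v in env.camera_params('top').items()})
np.savez('s.npz',a=a,X=X,b=b,Y=Y)
cv2.imwrite('pics/scene.png',a); cv2.imwrite('pics/top.png',b)
E
```

```text
{'time': 0.0, 'joint_pos': array([-7.15628997e+01,  1.22254180e+01, -2.00897794e+00,  7.58300135e+01,
        8.34268951e-04,  9.00010145e+01]), 'dq': array([ 0.00420732, -0.03394433,  0.02486932, -0.15279337,  0.03025912,
       -0.00391091]), 'effort': array([-3.66183194e-04, -6.86154199e+01,  4.87122810e+01,  1.68159959e-02,
        8.07853053e-05, -1.38477543e-05]), 'tool_pos': array([ 0.15802971, -0.47401528,  0.23080568]), 'eef_rot': array([-1.79935590e+02, -8.33127986e-04,  1.84360849e+01]), 'contact_force': array([-0.21533655,  0.35020023,  0.6192981 ]), 'moment': array([-0.01705506,  0.00260304,  0.01322118]), 'finger_gap': 0.0852529237278373}
{'mtx': array([[555.89995732,   0.        , 309.35997405],
       [  0.        , 555.89995732, 234.87508722],
       [  0.        ,   0.        ,   1.        ]]), 'world_from_camera': array([[-0.84699216,  0.48285608, -0.22238319,  0.30715862],
       [-0.53146847, -0.75962964,  0.37483874,  0.45168992],
       [ 0.0120643 ,  0.43567513,  0.90002313,  1.31084634],
       [ 0.        ,  0.        ,  0.        ,  1.        ]])}
{'mtx': array([[548.04600581,   0.        , 322.51744988],
       [  0.        , 548.04600581, 248.1102935 ],
       [  0.        ,   0.        ,   1.        ]]), 'world_from_camera': array([[ 0.08272143,  0.97416795, -0.21012844,  0.27328264],
       [-0.99656007,  0.08192274, -0.01251793, -0.01495172],
       [ 0.00501974,  0.21044111,  0.97759365,  1.65191377],
       [ 0.        ,  0.        ,  0.        ,  1.        ]])}
```

View pics/scene.png

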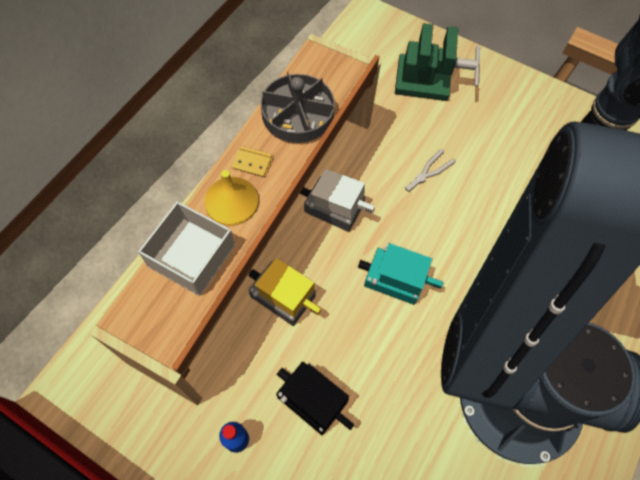

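View pics/top.png

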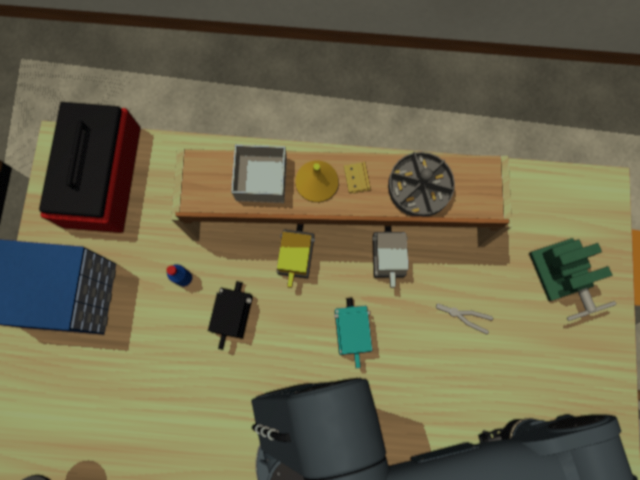

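The yellow-guarded box is at scene (285,290) and top (295,255), with its tab pointing at the robot. It could be confused with:
- the white box, scene (338,195)
- the turquoise box, scene (402,272)
- the black box, scene (315,397)
- the yellow funnel, scene (232,200)

I choose the yellow hood on the grey box under the shelf edge.

```bash
python3 - <<'E'
from h import *
z=np.load('s.npz')
def rep(im,X,box,lab):
    hsv=cv2.cvtColor(im,cv2.COLOR_BGR2HSV); m=(hsv[...,0]>20)&(hsv[...,0]<34)&(hsv[...,1]>190)
    u0,v0,u1,v1=box; k=np.zeros_like(m); k[v0:v1,u0:u1]=1
    P=X[m&k]; P=P[(P[:,2]>.05)&(P[:,2]<.2)]
    print(lab,len(P),np.nanpercentile(P,[1,50,99],axis=0).round(4).tolist())
    top=P[(P[:,2]>.09)]; tab=P[P[:,2]<.088]
    for n,Q in(('top',top),('tab',tab)):
        if len(Q)<10: continue
        r=cv2.minAreaRect((Q[:,:2]*1000).astype(np.float32)); print(n,len(Q),r,Q.mean(0).round(4),'zmed',np.median(Q[:,2]))
    A=np.c_[top[:,:2],np.ones(len(top))]; print('plane',np.linalg.lstsq(A,top[:,2],rcond=None)[0].round(4))
    return tab
t=rep(z['a'],z['X'],(240,250,330,330),'scene'); rep(z['b'],z['Y'],(270,225,320,295),'top')
for n,u,v in(('shelf edge',250,222),('shelf',300,222)): pass
Y=z['Y']
for p in [(240,219),(295,219),(395,223),(450,224)]: print(p,Y[p[1]-4:p[1]+5,p[0]].round(3).tolist()[::2])
c=cv2.resize(z['a'][235:345,230:340],(660,660)[:2],interpolation=cv2.INTER_CUBIC)[:600]; cv2.imwrite('pics/crop.png',c)
E
```

```text
scene 636 [[0.5173, 0.0476, 0.0706], [0.6146, 0.0941, 0.1043], [0.6408, 0.13, 0.1098]]
top 562 ((586.4531860351562, 88.85767364501953), (79.83941650390625, 109.52348327636719), 85.72737884521484) [0.6104 0.0905 0.104 ] zmed 0.10494761205773939
tab 65 ((557.3633422851562, 110.2158432006836), (133.17041015625, 56.12751007080078), 34.449607849121094) [0.543  0.105  0.0789] zmed 0.07887835149083777
plane [ 0.0862 -0.0183  0.053 ]
top 330 [[0.5328, 0.0476, 0.0866], [0.6214, 0.0873, 0.1038], [0.6404, 0.1219, 0.1115]]
top 319 ((587.5948486328125, 85.94574737548828), (78.40841674804688, 109.65914916992188), 86.62330627441406) [0.6201 0.0859 0.1039] zmed 0.10397698690610335
plane [0.0367 0.0027 0.0809]
(240, 219) [[0.633, 0.22, 0.298], [0.629, 0.22, 0.292], [0.628, 0.223, 0.276], [0.629, 0.226, 0.25], [0.688, 0.27, -0.005]]
(295, 219) [[0.648, 0.08, 0.288], [0.639, 0.079, 0.299], [0.638, 0.08, 0.284], [0.637, 0.08, 0.266], [0.636, 0.081, 0.249]]
(395, 223) [[0.658, -0.177, 0.29], [0.653, -0.177, 0.289], [0.654, -0.181, 0.265], [0.653, -0.183, 0.249], [0.714, -0.213, -0.0]]
(450, 224) [[0.668, -0.319, 0.289], [0.662, -0.318, 0.291], [0.662, -0.323, 0.27], [0.663, -0.328, 0.248], [0.726, -0.384, -0.003]]
```

View pics/crop.png

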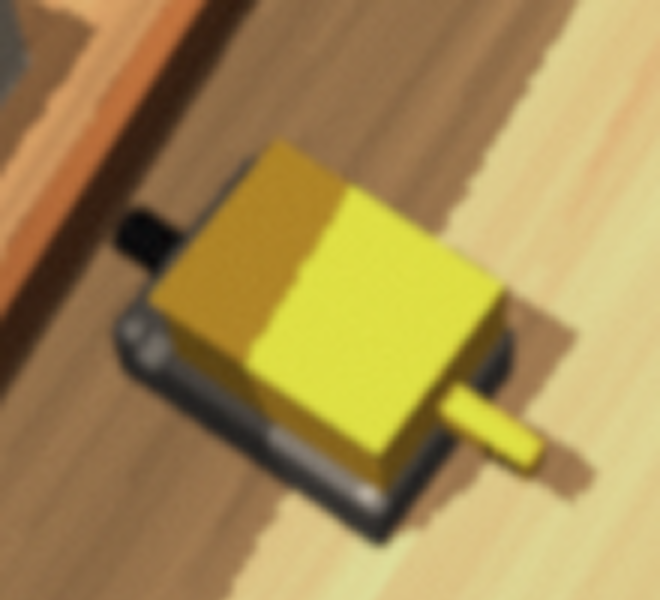

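The crop confirms a yellow hood on a grey box. Its tab points to the front at crop (490,425) and the shelf edge is right behind it. The guard looks shut.

```bash
cat >> h.py <<'E'
def goal(pos,pdown,yaw,sx,cmd=None):
    "rows shift(cm)/turn for tool z pitched pdown deg below horizontal, heading yaw; sx=+1: tool x upward-ish, -1 downward"
    st=env.read_state(); p0=np.array(st['tool_pos']); R0=R.from_euler('xyz',st['eef_rot'],degrees=True)
    c,s=np.cos(np.radians(pdown)),np.sin(np.radians(pdown))
    z=np.array([c,0,-s]); x=sx*np.array([s,0,c]); y=np.cross(z,x)
    Rt=R.from_euler('z',yaw,degrees=True)*R.from_matrix(np.c_[x,y,z])
    d=R0.inv().apply(np.array(pos)-p0)*100; w=(R0.inv()*Rt).as_rotvec()
    print('d',d.round(2),'w',w.round(3)); return d,w
E
python3 - <<'E'
from h import *
print(np.array(env.camera_params('wrist')['T_tool_cam']).round(3), np.array(env.camera_params('wrist')['mtx']).round(0).tolist())
for sx in(1,-1): goal([.42,.10,.24],70,-4.2,sx); goal([.42,.10,.24],40,-4.2,sx)
E
```

```text
[[ 0.001  0.966  0.26   0.065]
 [ 1.    -0.001 -0.    -0.   ]
 [ 0.     0.26  -0.966 -0.142]
 [ 0.     0.     0.     1.   ]] [[411.0, 0.0, 322.0], [0.0, 411.0, 232.0], [0.0, 0.0, 1.0]]
d [ 43.01 -46.18  -0.87] w [-0.07   0.345  0.391]
d [ 43.01 -46.18  -0.87] w [-0.173  0.861  0.369]
d [ 43.01 -46.18  -0.87] w [-0.478 -0.097 -2.709]
d [ 43.01 -46.18  -0.87] w [-1.173 -0.236 -2.514]
```

Request:
step_arm(rows=[[0,0,0,0,0,0.15,1],[0,0,0,0,0,0.3,1],[0,0,0,0,0,0.3,1]])

```text
time: 0.4
tool_pos: [0.1581, -0.4741, 0.231]
eef_rot: [-180.0, 0.0, 1.1]
contact_force: [0.2, -0.4, -0.1]
finger_gap: 0.0849
```

```bash
python3 - <<'E'
from h import *
print(env.read_state()['joint_pos'].round(1),env.read_state()['eef_rot'])
E
```

```text
[-71.6  12.2  -2.   75.8   0.  107.4] [-1.79966316e+02  1.02275928e-02  1.08726153e+00]
```

```bash
python3 - <<'E'
from h import *
goal([.38,.10,.26],70,-4.2,-1)
E
```

```text
d [ 23.28 -56.98  -2.87] w [-0.53  -0.025 -3.004]
```

Request:
step_arm(rows=[[23.3,-57,-2.9,0,0,-2,1],[23.3,-57,-2.9,0,0,-2,1],[23.3,-57,-2.9,0,0,-2,1],[23.3,-57,-2.9,0,0,-2,1],[23.3,-57,-2.9,0,0,-2,1],[23.3,-57,-2.9,0,0,-2,1],[23.3,-57,-2.9,0,0,-2,1],[23.3,-57,-2.9,0,0,-2,1],[23.3,-57,-2.9,0,0,-2,1],[23.3,-57,-2.9,0,0,-2,1],[23.3,-57,-2.9,0,0,-2,1],[23.3,-57,-2.9,0,0,-2,1]])

```text
time: 1.6
tool_pos: [0.3616, 0.0561, 0.2582]
eef_rot: [180.0, 0.0, 99.3]
contact_force: [2.6, -1.5, 0.6]
finger_gap: 0.0855
```

```bash
python3 - <<'E'
from h import *
print(env.read_state()['joint_pos'].round(1),env.read_state()['eef_rot'])
goal([.36,.10,.22],30,-4.2,-1)
goal([.36,.10,.22],45,-4.2,-1)
E
```

```text
[  8.8  -3.8 -15.6  78.2  -0.   89.5] [1.79964653e+02 1.12855420e-02 9.93298707e+01]
d [4.35 0.55 3.82] w [-0.694 -0.881 -1.203]
d [4.35 0.55 3.82] w [-0.522 -0.662 -1.261]
```

Request:
step_arm(rows=[[4.4,0.5,3.8,-0.694,-0.881,-1.203,1],[4.4,0.5,3.8,-0.694,-0.881,-1.203,1],[4.4,0.5,3.8,-0.694,-0.881,-1.203,1],[4.4,0.5,3.8,-0.694,-0.881,-1.203,1],[4.4,0.5,3.8,-0.694,-0.881,-1.203,1],[4.4,0.5,3.8,-0.694,-0.881,-1.203,1],[4.4,0.5,3.8,-0.694,-0.881,-1.203,1],[4.4,0.5,3.8,-0.694,-0.881,-1.203,1],[4.4,0.5,3.8,-0.694,-0.881,-1.203,1],[4.4,0.5,3.8,-0.694,-0.881,-1.203,1],[4.4,0.5,3.8,-0.694,-0.881,-1.203,1],[4.4,0.5,3.8,-0.694,-0.881,-1.203,1]])

```text
time: 2.8
tool_pos: [0.3532, 0.1093, 0.238]
eef_rot: [-179.4, 59.5, 175.4]
contact_force: [0.0, 0.2, 0.7]
finger_gap: 0.0853
```

```bash
python3 - <<'E'
from h import *
print(env.read_state()['joint_pos'].round(1),env.read_state()['eef_rot'])
goal([.36,.10,.22],30,-4.2,-1)
a,X=pts('wrist'); np.savez('w.npz',a=a,X=X); cv2.imwrite('pics/w1.png',a)
E
```

```text
[ 58.5 -39.6 -64.9  27.9 -50.7  45.6] [-179.36222591   59.50545494  175.40572613]
d [ 1.17 -0.85  1.58] w [-0.017 -0.009 -0.003]
```

View pics/w1.png

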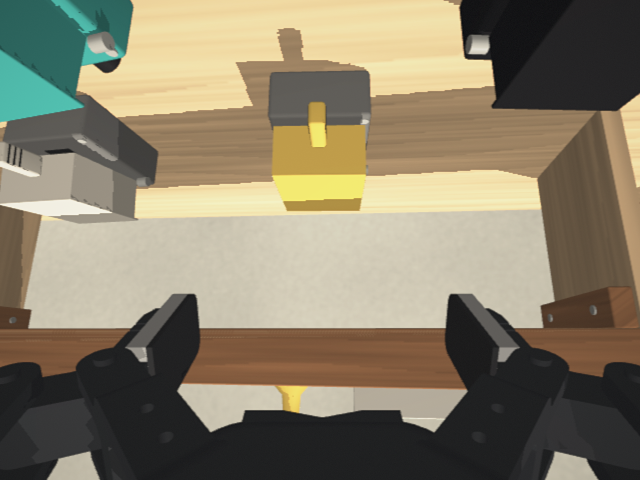

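The wrist view is upside down. The yellow guard is at (320,165) with its tab at (317,125). The white box is at (80,160), turquoise is top left and black is top right. Next I measure the guard pose from this depth image.

```bash
python3 - <<'E'
from h import *
z=np.load('w.npz'); a,X=z['a'],z['X']
hsv=cv2.cvtColor(a,cv2.COLOR_BGR2HSV); m=(hsv[...,0]>17)&(hsv[...,0]<34)&(hsv[...,1]>150)
m[:, :265]=0; m[:,380:]=0; m[:95]=0; m[215:]=0
ok=m&(X[...,2]>.03)&(X[...,2]<.2)&(X[...,0]>.45)&(X[...,0]<.75)
P=X[ok]; y0=np.radians(-4.2); 
print(len(P),np.percentile(P,[1,50,99],axis=0).round(4).tolist())
def plane(Q):
    c=np.median(Q,0); 
    for _ in range(5):
        u,s,v=np.linalg.svd(Q-c); d=(Q-c)@v[2]; k=abs(d)<.003; Q=Q[k]; c=Q.mean(0)
    return c.round(4),v[2].round(4),len(Q)
v,u=np.nonzero(ok)
print('skirt',plane(P[(v>130)&(v<168)&((u<305)|(u>332))])); print('top',plane(P[(v>182)&(v<196)]))
tb=(u>308)&(u<328)&(v<142); T=P[tb]; print('tab',len(T),np.percentile(T,[2,50,98],axis=0).round(4).tolist())
for vv in (104,110,118,126,134,140): 
    s=tb&(v==vv); print(vv,u[s].min(),u[s].max(),P[s].mean(0).round(4))
for vv in(150,165,180,195): 
    s=(v==vv); print(vv,u[s].min(),u[s].max(),P[s][u[s].argmin()].round(4),P[s][u[s].argmax()].round(4))
g=X[112,275:365:20]; print('box front',g.round(4).tolist()); print('boxtop', X[123,[276,290,345,360]].round(4).tolist())
E
```

```text
5259 [[0.4879, 0.0483, 0.0593], [0.533, 0.0905, 0.0867], [0.635, 0.1294, 0.1058]]
skirt (array([0.5326, 0.0893, 0.0818]), array([ 0.9981, -0.0531, -0.0307]), 2336)
top (array([nan, nan, nan]), array([0., 0., 1.]), 0)
tab 411 [[0.4873, 0.0813, 0.062], [0.4888, 0.0922, 0.0727], [0.5328, 0.0979, 0.0814]]
104 310 323 [0.488  0.0918 0.0645]
110 309 324 [0.4887 0.0918 0.0696]
118 309 324 [0.4887 0.0918 0.0768]
126 309 327 [0.5058 0.0933 0.0742]
134 309 327 [0.5186 0.0913 0.0745]
140 309 327 [0.5274 0.0879 0.0755]
150 274 364 [0.5303 0.0489 0.0823] [0.535  0.1301 0.0831]
165 273 364 [0.53   0.0487 0.0972] [0.5355 0.1298 0.0976]
  return _methods._mean(a, axis=axis, dtype=dtype,
  ret = um.true_divide(
<stdin>:11: RuntimeWarning: Mean of empty slice.
Traceback (most recent call last):
ValueError: zero-size array to reduction operation minimum which has no identity
```

Yaw is about -3.3°, the tab point is about (0.502, 0.091, 0.071), the hinge is about (0.6425, 0.083, 0.054), and the guard is about 0.03 rad ajar.

```bash
cat >> h.py <<'E'
H=np.array([.6425,.083,.054]); YAW=-3.3; E=np.array([np.cos(np.radians(YAW)),np.sin(np.radians(YAW)),0])
def tab(th): return H+.1406*(-np.cos(th+.0926)*E+np.array([0,0,np.sin(th+.0926)]))
def tz(p): return np.cos(np.radians(p))*E-np.array([0,0,np.sin(np.radians(p))])
E
python3 - <<'E'
from h import *
print(tab(.03))
goal(tab(.03)-.06*tz(30),30,YAW,-1)
E
```

```text
[0.50318673 0.09103275 0.07119441]
d [ 6.49 -0.41 15.47] w [-0.033 -0.012 -0.01 ]
```

Request:
step_arm(rows=[[1.5,-0.1,4,-0.02,0,0,1],[3,-0.2,8,-0.033,-0.012,-0.01,1],[5,-0.3,12,-0.033,-0.012,-0.01,1],[6.5,-0.4,15.5,-0.033,-0.012,-0.01,1],[6.5,-0.4,15.5,-0.033,-0.012,-0.01,1],[6.5,-0.4,15.5,-0.033,-0.012,-0.01,1],[6.5,-0.4,15.5,-0.033,-0.012,-0.01,1],[6.5,-0.4,15.5,-0.033,-0.012,-0.01,1]])

```text
time: 3.65
tool_pos: [0.4748, 0.1571, 0.1794]
eef_rot: [-177.8, 56.6, 176.4]
contact_force: [-0.7, 0.1, 0.1]
finger_gap: 0.0853
```

```bash
python3 - <<'E'
from h import *
print(env.read_state()['joint_pos'].round(1),env.read_state()['eef_rot'])
goal(tab(.03)+.02*tz(30),30,YAW,-1)
a,X=pts('wrist'); np.savez('w2.npz',a=a,X=X); cv2.imwrite('pics/w2.png',a)
E
```

```text
[ 41.1 -13.7 -65.   -7.1 -37.9  29.4] [-177.7889707    56.61705642  176.39038199]
d [ 7.13 -5.99 10.9 ] w [-0.043 -0.059 -0.002]
```

View pics/w2.png

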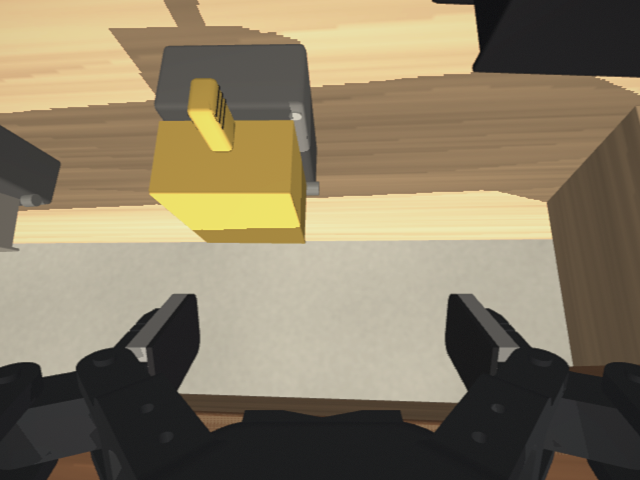

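```bash
cat > kin.py <<'E'
import numpy as np
from scipy.optimize import least_squares
S=[([-71.5629,12.2254,-2.009,75.83,0],[.15803,-.47402,.23081]),
([8.8,-3.8,-15.6,78.2,0],[.3616,.0561,.2582]),([58.5,-39.6,-64.9,27.9,-50.7],[.3532,.1093,.238]),([41.1,-13.7,-65,-7.1,-37.9],[.4748,.1571,.1794])]
def fk(q,p):
    q=np.radians(q); r0,z0,L2,L3,o3,Lw,Lt=p; a=q[1]-q[2]; f=a+q[3]
    d=lambda t:np.array([np.cos(t),0,-np.sin(t)])
    P=np.array([r0,0,z0])+L2*np.array([np.sin(q[1]),0,np.cos(q[1])])+L3*d(a)+o3*d(a-np.pi/2)+Lw*d(f)
    t=np.cos(q[4])*d(f)+np.sin(q[4])*np.array([0,1,0]); P=P+Lt*t
    c,s=np.cos(q[0]),np.sin(q[0]); Z=np.array([[c,-s,0],[s,c,0],[0,0,1]]); return Z@P,Z@t
p0=np.array([.05,.3,.4,.35,0,.1,.25]); p0=np.array([0,.3,.35,.35,0,.1,.25])
fit=least_squares(lambda p:np.r_[np.concatenate([fk(q,p)[0]-x for q,x in S])*1000,(p-p0)*1],p0)
p=fit.x
E
python3 - <<'E'
from kin import *
from h import *
print(p.round(3),fit.fun[:12].round(1))
lo=np.array([-170,-42,-64,-120,-89]);hi=np.array([170,98,77,116,82])
for th in (0.03,.5,1,1.35):
  for pd in(20,30,40,50,60,70):
    X=tab(th)+.02*tz(pd); t=tz(pd)
    best=min((least_squares(lambda q:np.r_[(fk(q,p)[0]-X)*100,(fk(q,p)[1]-t)*10],x0,bounds=(lo,hi)) for x0 in([10,20,-20,0,-10],[10,40,-50,-40,-10],[10,0,-60,-40,-10])),key=lambda s:s.cost)
    print(th,pd,best.cost.round(3),best.x.round(1))
E
```

```text
[-0.003  0.248  0.487  0.396  0.065  0.143  0.315] [ 0.  -0.1  0.2 -0.1 -0.1 -0.2  0.   0.   0.  -0.  -0.  -0. ]
0.03 20 7.737 [ 34.6  12.  -64.  -24.6 -44.2]
0.03 30 3.6 [ 26.9   5.2 -64.  -18.9 -29.3]
0.03 40 0.789 [ 21.5   2.4 -64.  -16.3 -19.7]
0.03 50 0.0 [ 18.    1.  -62.3 -11.3 -13.5]
0.03 60 0.0 [ 15.6   2.1 -51.8   7.4  -9.3]
0.03 70 0.0 [ 13.5   6.4 -41.1  23.3  -5.7]
0.5 20 4.819 [ 28.1   0.9 -64.  -22.  -34.3]
0.5 30 1.405 [ 22.7  -2.6 -64.  -18.6 -23.8]
0.5 40 0.014 [ 19.   -4.2 -64.  -16.6 -17. ]
0.5 50 0.0 [ 16.7  -4.5 -54.6   1.6 -12.7]
0.5 60 0.0 [ 14.5  -1.2 -43.9  18.5  -8.8]
0.5 70 0.0 [ 12.7   4.4 -33.   33.4  -5.4]
1 20 1.679 [ 20.9   0.4 -64.  -31.6 -24.9]
1 30 0.048 [ 17.7  -1.5 -64.  -28.9 -18.3]
1 40 0.0 [ 15.8  -4.1 -55.7 -10.  -14.5]
1 50 0.0 [ 14.1  -2.8 -44.9   9.2 -11.1]
1 60 0.0 [ 12.5   1.5 -33.6  25.8  -7.8]
1 70 0.0 [ 11.    7.6 -22.   41.   -4.8]
1.35 20 0.337 [ 16.9   6.6 -64.  -44.7 -19.9]
1.35 30 0.0 [ 15.    2.3 -59.7 -30.7 -15.8]
1.35 40 0.0 [ 13.7  -0.3 -49.5  -7.9 -12.9]
1.35 50 0.0 [ 12.3   1.5 -38.4  11.2 -10. ]
1.35 60 0.0 [ 11.    5.9 -26.6  28.2  -7.1]
1.35 70 0.0 [  9.7  12.2 -14.3  44.   -4.4]
```

Lifting from pitch 30° isn't reachable because J3 hits its limit. My fitted kinematics say 50–60° works, so I'll use pitch 55°.

```bash
python3 - <<'E'
from h import *
goal(tab(.03)-.05*tz(55),55,YAW,-1)
E
```

```text
d [ 5.41 -6.29  4.21] w [-0.042  0.377 -0.011]
```

Request:
step_arm(rows=[[2,-3,1,-0.02,0.15,0,1],[5.4,-6.3,4.2,-0.042,0.377,-0.011,1],[5.4,-6.3,4.2,-0.042,0.377,-0.011,1],[5.4,-6.3,4.2,-0.042,0.377,-0.011,1],[5.4,-6.3,4.2,-0.042,0.377,-0.011,1],[5.4,-6.3,4.2,-0.042,0.377,-0.011,1],[5.4,-6.3,4.2,-0.042,0.377,-0.011,1]])

```text
time: 4.4
tool_pos: [0.4739, 0.0947, 0.115]
eef_rot: [179.8, 35.3, 176.8]
contact_force: [-0.1, 0.4, 1.5]
finger_gap: 0.0855
```

```bash
python3 - <<'E'
from h import *
print(env.read_state()['joint_pos'].round(1))
goal(tab(.03)-.05*tz(55),55,YAW,-1)
goal(tab(.03)+.018*tz(55),55,YAW,-1)
a,X=pts('wrist'); np.savez('w3.npz',a=a,X=X); cv2.imwrite('pics/w3.png',a)
E
```

```text
[ 19.6 -10.9 -55.9  11.7 -12.8  19. ]
d [ 0.1  -0.2   0.28] w [0.004 0.006 0.001]
d [ 0.14 -0.23  7.08] w [0.004 0.006 0.001]
```

View pics/w3.png

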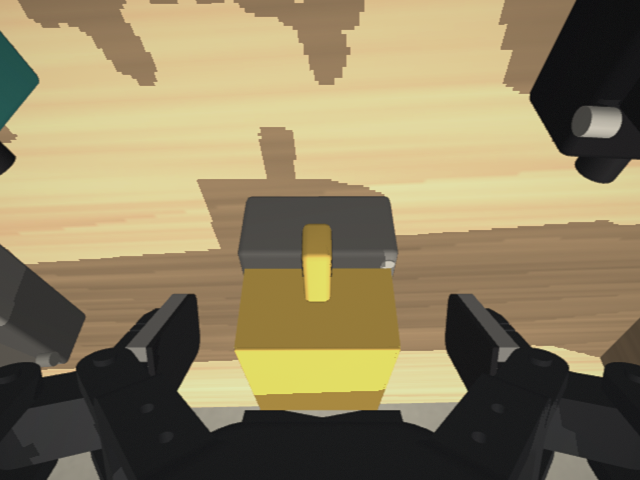

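The tab at (317,262) is centred between the open fingers. I'll advance and grip.

Request:
step_arm(rows=[[0.1,-0.2,3,0,0,0,1],[0.15,-0.2,5,0,0,0,1],[0.15,-0.2,6.5,0,0,0,1],[0.15,-0.2,7.1,0,0,0,1],[0.15,-0.2,7.1,0,0,0,1],[0.15,-0.2,7.1,0,0,0,-0.5],[0.15,-0.2,7.1,0,0,0,-1],[0.15,-0.2,7.1,0,0,0,-1],[0.15,-0.2,7.1,0,0,0,-1],[0.15,-0.2,7.1,0,0,0,-1],[0.15,-0.2,7.1,0,0,0,-1],[0.15,-0.2,7.1,0,0,0,-1]], newtons=25)

```text
time: 5.65
tool_pos: [0.5145, 0.09, 0.0569]
eef_rot: [179.8, 35.3, 176.7]
contact_force: [-1.4, 1.2, 2.5]
finger_gap: 0.0134
```

```bash
python3 - <<'E'
from h import *
st=env.read_state();print(st['joint_pos'].round(1),st['finger_gap'],st['contact_force'].round(1))
n=st['tool_pos']-.018*tz(55); print(n)
for i,th in enumerate(np.linspace(.03,1.4,13)[1:],1):
    pd=55-10*min(1,th/1.4); print(round(th,2),end=' '); goal(tab(th)+.018*tz(pd),pd,YAW,-1)
E
```

```text
[ 16.6   0.6 -57.5  -1.9 -11.2  16.5] 0.013419947054121965 [-1.4  1.2  2.5]
[0.50419417 0.09056713 0.07163201]
0.14 d [-1.07  0.05 -1.15] w [ 0.004 -0.012 -0.001]
0.26 d [-2.36  0.05 -2.13] w [ 0.004 -0.026 -0.001]
0.37 d [-3.76  0.05 -2.96] w [ 0.004 -0.041 -0.001]
0.49 d [-5.24  0.06 -3.64] w [ 0.004 -0.055 -0.001]
0.6 d [-6.79  0.06 -4.14] w [ 0.004 -0.069 -0.001]
0.72 d [-8.39  0.06 -4.47] w [ 0.004 -0.083 -0.001]
0.83 d [-10.01   0.06  -4.61] w [ 0.004 -0.097 -0.001]
0.94 d [-11.64   0.07  -4.57] w [ 0.004 -0.112 -0.001]
1.06 d [-13.26   0.07  -4.35] w [ 0.004 -0.126 -0.001]
1.17 d [-14.83   0.07  -3.96] w [ 0.004 -0.14  -0.001]
1.29 d [-16.36   0.06  -3.38] w [ 0.004 -0.154 -0.001]
1.4 d [-17.8    0.06  -2.64] w [ 0.004 -0.169 -0.001]
```

Request:
step_arm(rows=[[-0.5,0,-0.6,0,0,0,-1],[-1.1,0,-1.15,0,-0.012,0,-1],[-1.7,0,-1.65,0,-0.02,0,-1],[-2.4,0,-2.15,0,-0.026,0,-1],[-3.1,0,-2.55,0,-0.033,0,-1],[-3.8,0,-2.95,0,-0.041,0,-1],[-3.8,0,-2.95,0,-0.041,0,-1]])

```text
time: 6.35
tool_pos: [0.5286, 0.0891, 0.1036]
eef_rot: [179.7, 37.7, 176.6]
contact_force: [-5.7, 4.2, 3.3]
finger_gap: 0.0136
```

```bash
python3 - <<'E'
from h import *
st=env.read_state();print(st['joint_pos'].round(1),st['finger_gap'],st['contact_force'].round(1),st['moment'].round(2))
n=st['tool_pos']-.018*tz(52.5); v=n-H; print(n, np.linalg.norm(v), np.arctan2(v[2],-v@E)-.0926)
a,X=pts('scene'); np.savez('s2.npz',a=a,X=X)
Q=X[270:312,255:315].reshape(-1,3); 
for th in np.linspace(.37,1.4,10)[1:]:
    pd=55-10*min(1,th/1.4); print(round(th,2),end=' '); goal(tab(th)+.018*tz(pd),pd,YAW,-1)
E
```

```text
[ 16.4  -3.8 -54.6   3.1 -11.7  15.9] 0.013552873285121463 [-5.7  4.2  3.3] [0.57 0.94 0.58]
[0.51769743 0.08975282 0.11788861] 0.14036750212011315 0.37994590194439914
0.48 d [-1.4   0.05 -0.59] w [ 0.004 -0.013 -0.001]
0.6 d [-2.97  0.05 -1.03] w [ 0.004 -0.027 -0.001]
0.71 d [-4.58  0.05 -1.29] w [ 0.004 -0.041 -0.001]
0.83 d [-6.21  0.05 -1.37] w [ 0.004 -0.056 -0.001]
0.94 d [-7.84  0.05 -1.27] w [ 0.004 -0.07  -0.001]
1.06 d [-9.45  0.05 -0.98] w [ 0.004 -0.084 -0.001]
1.17 d [-11.02   0.05  -0.52] w [ 0.004 -0.098 -0.001]
1.29 d [-12.52   0.05   0.12] w [ 0.004 -0.113 -0.001]
1.4 d [-13.94   0.05   0.92] w [ 0.004 -0.127 -0.001]
```

Request:
step_arm(rows=[[-0.7,0,-0.3,0,0,0,-1],[-1.4,0,-0.6,0,-0.013,0,-1],[-2.2,0,-0.82,0,-0.02,0,-1],[-3,0,-1.03,0,-0.027,0,-1],[-3.8,0,-1.17,0,-0.034,0,-1],[-4.6,0,-1.29,0,-0.041,0,-1],[-5.4,0,-1.35,0,-0.048,0,-1],[-6.2,0,-1.37,0,-0.056,0,-1],[-7,0,-1.33,0,-0.063,0,-1],[-7.8,0,-1.27,0,-0.07,0,-1],[-7.8,0,-1.27,0,-0.07,0,-1]])

```text
time: 7.5
tool_pos: [0.5831, 0.0862, 0.1614]
eef_rot: [179.7, 41.8, 176.6]
contact_force: [1.2, 6.4, -0.7]
finger_gap: 0.0136
```

```bash
python3 - <<'E'
from h import *
st=env.read_state();print(st['joint_pos'].round(1),st['finger_gap'],st['contact_force'].round(1),st['moment'].round(2))
n=st['tool_pos']-.018*tz(48.5); v=n-H; print(n, np.linalg.norm(v), np.arctan2(v[2],-v@E)-.0926)
for th in np.linspace(1,1.4,9)[1:]:
    pd=55-10*min(1,th/1.4); print(round(th,2),end=' '); goal(tab(th)+.018*tz(pd),pd,YAW,-1)
E
```

```text
[ 14.6  -4.  -48.    5.6 -11.6  13.6] 0.013626790202699758 [ 1.2  6.4 -0.7] [0.92 0.57 0.92]
[0.57121395 0.08683773 0.17490752] 0.140410322037116 0.9448351576462051
1.05 d [-1.47  0.03  0.35] w [ 0.004 -0.012 -0.001]
1.1 d [-2.14  0.03  0.57] w [ 0.004 -0.019 -0.001]
1.15 d [-2.81  0.03  0.83] w [ 0.004 -0.025 -0.001]
1.2 d [-3.46  0.03  1.12] w [ 0.004 -0.031 -0.001]
1.25 d [-4.1   0.03  1.44] w [ 0.004 -0.037 -0.001]
1.3 d [-4.72  0.03  1.79] w [ 0.004 -0.043 -0.001]
1.35 d [-5.32  0.02  2.18] w [ 0.004 -0.05  -0.001]
1.4 d [-5.9   0.02  2.59] w [ 0.004 -0.056 -0.001]
```

Request:
step_arm(rows=[[-0.75,0,0.17,0,-0.006,0,-1],[-1.47,0,0.35,0,-0.012,0,-1],[-2.14,0,0.57,0,-0.019,0,-1],[-2.81,0,0.83,0,-0.025,0,-1],[-3.46,0,1.12,0,-0.031,0,-1],[-4.1,0,1.44,0,-0.037,0,-1],[-4.72,0,1.79,0,-0.043,0,-1],[-5.32,0,2.18,0,-0.05,0,-1],[-5.9,0,2.59,0,-0.056,0,-1],[-5.9,0,2.59,0,-0.056,0,-1],[-5.9,0,2.59,0,-0.056,0,-1]])

```text
time: 8.6
tool_pos: [0.6443, 0.0829, 0.1816]
eef_rot: [179.6, 45.0, 176.6]
contact_force: [1.4, 8.2, 0.9]
finger_gap: 0.014
```

```bash
python3 - <<'E'
from h import *
st=env.read_state();print(st['joint_pos'].round(1),st['finger_gap'],st['contact_force'].round(1),st['moment'].round(2))
n=st['tool_pos']-.018*tz(45); v=n-H; print(n, np.linalg.norm(v), np.arctan2(v[2],-v@E)-.0926)
E
```

```text
[ 12.6   0.6 -43.2   2.2 -10.9  11.5] 0.013977980354877566 [1.4 8.2 0.9] [0.91 0.44 1.05]
[0.63156063 0.0836256  0.19431118] 0.14073837348562013 1.4002620417143512
```

Request:
step_arm(rows=[[0,0,0,0,0,0,-0.4],[0,0,0,0,0,0,0.3],[0,0,0,0,0,0,1],[0,0,0,0,0,0,1],[0,0,0,0,0,0,1],[0,0,-2,0,0,0,1],[0,0,-5,0,0,0,1],[0,0,-9,0,0,0,1],[0,0,-12,0,0,0,1],[0,0,-12,0,0,0,1],[0,0,-12,0,0,0,1]])

```text
time: 9.7
tool_pos: [0.5591, 0.0869, 0.2662]
eef_rot: [179.7, 45.0, 176.6]
contact_force: [-0.2, 0.6, -0.2]
finger_gap: 0.0854
```

```bash
python3 - <<'E'
from h import *
st=env.read_state();print(st['joint_pos'].round(1),st['finger_gap'],st['contact_force'].round(1))
a,X=pts('wrist'); np.savez('w4.npz',a=a,X=X); cv2.imwrite('pics/w4.png',a)
hsv=cv2.cvtColor(a,cv2.COLOR_BGR2HSV); m=((hsv[...,0]<8)|(hsv[...,0]>172))&(hsv[...,1]>140)&(hsv[...,2]>60)
v,u=np.nonzero(m); P=X[m]; k=(P[:,2]>.05)&(P[:,2]<.1)&(abs(P[:,1]-.086)<.03); print(k.sum(), np.percentile(P[k],[1,10,50,90,99],axis=0).round(4).tolist(), u[k].min(),u[k].max(),v[k].min(),v[k].max())
E
```

```text
[ 16.3 -14.9 -42.3  19.2 -13.5  14.2] 0.08539095015509333 [-0.2  0.6 -0.2]
546 [[0.5572, 0.0795, 0.0721], [0.558, 0.0813, 0.0823], [0.5607, 0.0875, 0.0871], [0.5642, 0.094, 0.0887], [0.5664, 0.0959, 0.0895]] 308 336 8 29
```

View pics/w4.png

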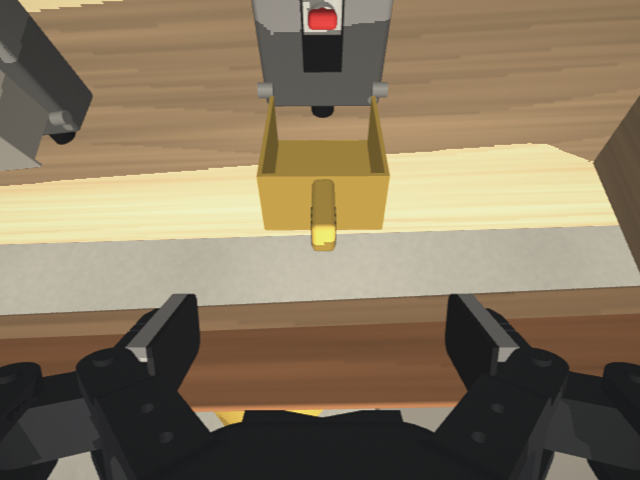

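The guard stands up at about 1.4 rad. The red toggle shows at (322,18), with its tip near x 0.562, y 0.0875, z 0.087. I'll shut the fingers and come down in front of it.

```bash
python3 - <<'E'
from h import *
goal([.52,.0895,.13],55,YAW,-1); goal([.52,.0895,.07],55,YAW,-1)
E
```

```text
d [12.31  0.02  6.81] w [ 0.003  0.173 -0.001]
d [16.55 -0.   11.06] w [ 0.003  0.173 -0.001]
```

Request:
step_arm(rows=[[4,0,2.3,0,0.1,0,-1],[8,0,4.5,0,0.173,0,-1],[12.3,0,6.8,0,0.173,0,-1],[12.3,0,6.8,0,0.173,0,-1],[14,0,8.5,0,0.173,0,-1],[15.5,0,10,0,0.173,0,-1],[16.6,0,11.1,0,0.173,0,-1],[16.6,0,11.1,0,0.173,0,-1],[16.6,0,11.1,0,0.173,0,-1],[16.6,0,11.1,0,0.173,0,-1]], newtons=20)

```text
time: 10.75
tool_pos: [0.5208, 0.0898, 0.0712]
eef_rot: [179.7, 35.1, 176.6]
contact_force: [0.2, 0.4, 0.4]
finger_gap: -0.0002
```

```bash
python3 - <<'E'
from h import *
st=env.read_state();print(st['joint_pos'].round(1),st['finger_gap'],st['contact_force'].round(1))
R0=R.from_euler('xyz',st['eef_rot'],degrees=True); print(R0.inv().apply(E*.01)*100)
goal([.54,.0895-.00115,.069],55,YAW,-1)
E
```

```text
[ 16.3  -0.4 -55.4   1.5 -10.9  16.3] -0.00022105551925679653 [0.2 0.4 0.4]
[-0.81829328 -0.00127743  0.57479951]
d [-1.45 -0.03  1.28] w [ 0.004  0.001 -0.001]
```

Request:
step_arm(rows=[[-0.3,0,0.45,0,0,0,-1],[-0.9,0,0.87,0,0,0,-1],[-1.5,0,1.3,0,0,0,-1],[-1.93,0,1.6,0,0,0,-1],[-1.93,0,1.6,0,0,0,-1]])

```text
time: 11.25
tool_pos: [0.5456, 0.0881, 0.0678]
eef_rot: [179.8, 35.0, 176.6]
contact_force: [-0.3, 0.7, 0.9]
finger_gap: 0.0001
```

Request:
step_arm(rows=[[-0.16,0,0.115,0,0,0,-1],[-0.32,0,0.23,0,0,0,-1],[-0.32,0,0.23,0,0,0,-1]])

```text
time: 11.55
tool_pos: [0.5487, 0.0879, 0.0676]
eef_rot: [179.8, 35.0, 176.6]
contact_force: [0.0, -0.5, -0.6]
finger_gap: 0.0005
```

Request:
step_arm(rows=[[-0.16,0,0.115,0,0,0,-1],[-0.32,0,0.23,0,0,0,-1],[-0.32,0,0.23,0,0,0,-1]])

```text
time: 11.85
tool_pos: [0.5529, 0.0878, 0.0677]
eef_rot: [179.8, 35.0, 176.6]
contact_force: [0.8, -0.0, 1.0]
finger_gap: 0.0
```

Request:
step_arm(rows=[[-0.16,0,0.115,0,0,0,-1],[-0.32,0,0.23,0,0,0,-1],[-0.32,0,0.23,0,0,0,-1]])

```text
time: 12.15
tool_pos: [0.5563, 0.0874, 0.0672]
eef_rot: [179.8, 35.0, 176.7]
contact_force: [-2.2, 0.5, 0.3]
finger_gap: -0.0001
```

Request:
step_arm(rows=[[-0.16,0,0.115,0,0,0,-1],[-0.32,0,0.23,0,0,0,-1],[-0.32,0,0.23,0,0,0,-1]])

```text
time: 12.45
tool_pos: [0.5606, 0.0872, 0.0674]
eef_rot: [179.8, 35.0, 176.6]
contact_force: [-2.6, -0.3, 1.3]
finger_gap: -0.0001
```

Request:
step_arm(rows=[[-0.16,0,0.115,0,0,0,-1],[-0.32,0,0.23,0,0,0,-1],[-0.32,0,0.23,0,0,0,-1]])

```text
time: 12.75
tool_pos: [0.5647, 0.087, 0.0676]
eef_rot: [179.8, 35.0, 176.6]
contact_force: [-1.7, 0.0, 1.1]
finger_gap: -0.0002
```

Request:
step_arm(rows=[[-0.16,0,0.115,0,0,0,-1],[-0.32,0,0.23,0,0,0,-1],[-0.32,0,0.23,0,0,0,-1]])

```text
time: 13.05
tool_pos: [0.5687, 0.0868, 0.0676]
eef_rot: [179.8, 35.0, 176.6]
contact_force: [-1.6, 0.0, 1.2]
finger_gap: 0.0001
```

Request:
step_arm(rows=[[-0.16,0,0.115,0,0,0,-1],[-0.32,0,0.23,0,0,0,-1],[-0.32,0,0.23,0,0,0,-1]])

```text
time: 13.35
tool_pos: [0.5726, 0.0866, 0.0675]
eef_rot: [179.8, 35.0, 176.6]
contact_force: [-0.8, -0.4, 0.1]
finger_gap: -0.0004
```

Request:
step_arm(rows=[[-0.08,0,0.058,0,0,0,-1],[-0.16,0,0.115,0,0,0,-1],[-0.16,0,0.115,0,0,0,-1]])

```text
time: 13.65
tool_pos: [0.5742, 0.0865, 0.0673]
eef_rot: [179.8, 35.0, 176.6]
contact_force: [-3.4, 0.8, 2.2]
finger_gap: 0.0002
```

Request:
step_arm(rows=[[-0.08,0,0.058,0,0,0,-1],[-0.16,0,0.115,0,0,0,-1],[-0.16,0,0.115,0,0,0,-1]])

```text
time: 13.95
tool_pos: [0.5761, 0.0864, 0.0671]
eef_rot: [179.8, 35.0, 176.6]
contact_force: [-3.3, 0.8, 0.9]
finger_gap: -0.0001
```

Request:
step_arm(rows=[[-0.08,0,0.058,0,0,0,-1],[-0.16,0,0.115,0,0,0,-1],[-0.16,0,0.115,0,0,0,-1]])

```text
time: 14.25
tool_pos: [0.5776, 0.0863, 0.0667]
eef_rot: [179.8, 34.9, 176.7]
contact_force: [-10.6, 0.7, 4.5]
finger_gap: 0.0001
```

```bash
python3 - <<'E'
from h import *
a,X=pts('wrist'); np.savez('w5.npz',a=a,X=X); cv2.imwrite('pics/w5.png',a[:300])
E
```

```text
(no output)
```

View pics/w5.png

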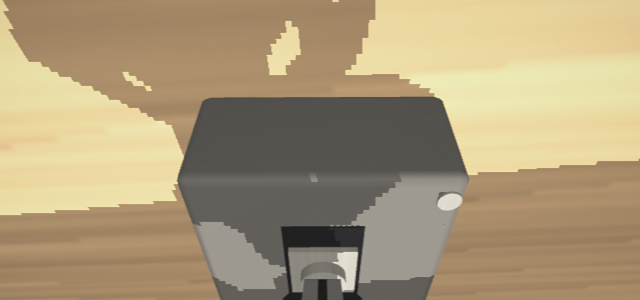

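The force jumped to 10.6 N at TCP x 0.578, where I expected the stop, so the toggle is at its end. I'll back off and check from the earlier view pose.

Request:
step_arm(rows=[[0.8,0,-0.58,0,0,0,-1],[1.6,0,-1.15,0,0,0,-1],[2,0,-3,0,0,0,-1],[2,0,-6,0,0,0,-1],[2,0,-9,0,0,0,-1],[2,0,-12,0,0,0,0],[2,0,-12,0,0,0,1],[2,0,-12,0,0,0,1]])

```text
time: 15.1
tool_pos: [0.4931, 0.091, 0.1548]
eef_rot: [179.7, 35.1, 176.6]
contact_force: [0.3, 0.4, -0.1]
finger_gap: 0.0435
```

```bash
python3 - <<'E'
from h import *
goal([.5591,.0869,.2662],45,YAW,-1)
E
```

```text
d [-11.82   0.    -5.31] w [ 0.004 -0.173 -0.001]
```

Request:
step_arm(rows=[[-4,0,-2,0,-0.08,0,1],[-8,0,-4,0,-0.173,0,1],[-11.8,0,-5.3,0,-0.173,0,1],[-11.8,0,-5.3,0,-0.173,0,1],[-11.8,0,-5.3,0,-0.173,0,1],[-11.8,0,-5.3,0,-0.173,0,1]])

```text
time: 15.7
tool_pos: [0.5584, 0.0864, 0.2629]
eef_rot: [179.8, 44.7, 176.6]
contact_force: [-0.6, 0.7, 0.0]
finger_gap: 0.0855
```

```bash
python3 - <<'E'
from h import *
st=env.read_state();print(st['tool_pos'],st['eef_rot'],st['finger_gap'])
a,X=pts('wrist'); np.savez('w6.npz',a=a,X=X); cv2.imwrite('pics/w6.png',a[:300])
hsv=cv2.cvtColor(a,cv2.COLOR_BGR2HSV); m=((hsv[...,0]<8)|(hsv[...,0]>172))&(hsv[...,1]>140)&(hsv[...,2]>60)
v,u=np.nonzero(m); P=X[m]; k=(P[:,2]>.05)&(P[:,2]<.1)&(abs(P[:,1]-.086)<.03); print(k.sum(), np.percentile(P[k],[1,10,50,90,99],axis=0).round(4).tolist(), u[k].min(),u[k].max(),v[k].min(),v[k].max())
for th in (1.4,):
    goal(tab(th)+.018*tz(45),45,YAW,-1)
E
```

```text
[0.55840916 0.0864215  0.26293326] [179.81347359  44.73958832 176.63639381] 0.08547587787647894
1125 [[0.5771, 0.075, 0.0504], [0.5802, 0.0795, 0.063], [0.587, 0.0864, 0.0793], [0.5934, 0.0928, 0.0879], [0.6128, 0.0951, 0.0891]] 310 337 22 76
d [-0.36  0.11 11.84] w [ 0.003 -0.004 -0.001]
```

View pics/w6.png

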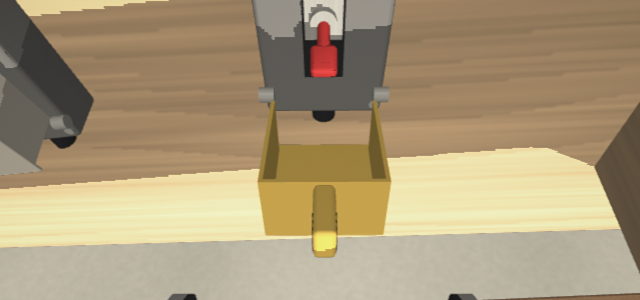

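The toggle now leans back, seen at (323,60), with a measured lean of about 0.49 rad against a nominal 0.45. I'll grip the tab again and lower the guard.

Request:
step_arm(rows=[[-0.35,0.1,4,0,0,0,1],[-0.35,0.1,8,0,0,0,1],[-0.35,0.1,10.5,0,0,0,1],[-0.35,0.1,11.8,0,0,0,1],[-0.35,0.1,11.8,0,0,0,1],[-0.35,0.1,11.8,0,0,0,-0.5],[-0.35,0.1,11.8,0,0,0,-1],[-0.35,0.1,11.8,0,0,0,-1],[-0.35,0.1,11.8,0,0,0,-1],[-0.35,0.1,11.8,0,0,0,-1],[-0.35,0.1,11.8,0,0,0,-1],[-0.35,0.1,11.8,0,0,0,-1]], newtons=25)

```text
time: 16.95
tool_pos: [0.6452, 0.083, 0.1847]
eef_rot: [179.7, 45.0, 176.6]
contact_force: [-2.2, -2.3, 5.6]
finger_gap: 0.0137
```

```bash
cat > arc.py <<'E'
from h import *
import sys
def arc(a,b,n):
    st=env.read_state(); pd=90-st['eef_rot'][1]; pd=90-pd if False else pd
    print(st['finger_gap'],st['contact_force'].round(1),st['moment'].round(2))
    p=90-abs(st['eef_rot'][1]); n0=st['tool_pos']-.018*tz(p); v=n0-H; print('pitch',p,'r',np.linalg.norm(v),'th',np.arctan2(v[2],-v@E)-.0926)
    for th in np.linspace(a,b,n+1)[1:]:
        q=55-10*min(1,max(th,0)/1.4); print(round(th,2),end=' '); goal(tab(th)+.018*tz(q),q,YAW,-1)
arc(*map(float,sys.argv[1:3]),int(sys.argv[3]))
E
python3 arc.py 1.4 0.8 6
```

```text
0.013678424614733871 [-2.2 -2.3  5.6] [-0.4   0.34 -0.28]
pitch 45.03653283199262 r 0.14376937434041778 th 1.408419394354027
1.3 d [ 1.43 -0.02 -0.7 ] w [ 0.003  0.012 -0.002]
1.2 d [ 2.65 -0.02 -1.44] w [ 0.003  0.024 -0.002]
1.1 d [ 3.93 -0.02 -2.06] w [ 0.003  0.037 -0.002]
1.0 d [ 5.27 -0.02 -2.55] w [ 0.003  0.049 -0.002]
0.9 d [ 6.65 -0.02 -2.91] w [ 0.003  0.062 -0.002]
0.8 d [ 8.06 -0.02 -3.13] w [ 0.003  0.074 -0.001]
```

```bash
sed -i 's/H+.1406/H+.1436/' h.py; python3 arc.py 1.4 0.7 7
```

```text
0.013678424614733871 [-2.2 -2.3  5.6] [-0.4   0.34 -0.28]
pitch 45.03653283199262 r 0.14376937434041778 th 1.408419394354027
1.3 d [ 1.26 -0.02 -0.94] w [ 0.003  0.012 -0.002]
1.2 d [ 2.5  -0.02 -1.7 ] w [ 0.003  0.024 -0.002]
1.1 d [ 3.81 -0.02 -2.33] w [ 0.003  0.037 -0.002]
1.0 d [ 5.18 -0.02 -2.84] w [ 0.003  0.049 -0.002]
0.9 d [ 6.59 -0.02 -3.2 ] w [ 0.003  0.062 -0.002]
0.8 d [ 8.03 -0.02 -3.43] w [ 0.003  0.074 -0.001]
0.7 d [ 9.49 -0.02 -3.51] w [ 0.003  0.087 -0.001]
```

Request:
step_arm(rows=[[0.6,0,-0.5,0,0.006,0,-1],[1.26,0,-0.94,0,0.012,0,-1],[2.5,0,-1.7,0,0.024,0,-1],[3.81,0,-2.33,0,0.037,0,-1],[5.18,0,-2.84,0,0.049,0,-1],[6.59,0,-3.2,0,0.062,0,-1],[8.03,0,-3.43,0,0.074,0,-1],[9.49,0,-3.51,0,0.087,0,-1],[9.49,0,-3.51,0,0.087,0,-1]])

```text
time: 17.85
tool_pos: [0.5508, 0.0881, 0.1403]
eef_rot: [179.8, 39.7, 176.7]
contact_force: [-13.6, -5.3, 9.3]
finger_gap: 0.0138
```

```bash
python3 arc.py 0.7 0.0 7
```

```text
0.01378373888180868 [-13.6  -5.3   9.3] [-1.08  1.7  -0.81]
pitch 50.25227561347574 r 0.14391848210427938 th 0.6772237093743401
0.6 d [1.11 0.01 0.19] w [ 0.003  0.008 -0.   ]
0.5 d [2.53 0.01 0.53] w [ 0.003  0.021 -0.   ]
0.4 d [3.9  0.01 1.  ] w [ 0.003  0.033 -0.   ]
0.3 d [5.23 0.01 1.6 ] w [ 0.003  0.045 -0.   ]
0.2 d [6.49 0.01 2.33] w [ 0.003  0.058 -0.   ]
0.1 d [7.67 0.   3.18] w [ 0.003  0.07  -0.   ]
0.0 d [8.75 0.   4.14] w [ 0.003  0.083 -0.   ]
```

Request:
step_arm(rows=[[1.11,0,0.19,0,0.008,0,-1],[2.53,0,0.53,0,0.021,0,-1],[3.9,0,1,0,0.033,0,-1],[5.23,0,1.6,0,0.045,0,-1],[6.49,0,2.33,0,0.058,0,-1],[7.67,0,3.18,0,0.07,0,-1],[7.67,0,3.18,0,0.07,0,-1]])

```text
time: 18.55
tool_pos: [0.5135, 0.0901, 0.0668]
eef_rot: [179.9, 35.8, 176.7]
contact_force: [1.4, -7.4, -2.5]
finger_gap: 0.0135
```

```bash
python3 arc.py 0.1 -0.02 4
```

```text
0.013505831986131164 [ 1.4 -7.4 -2.5] [-1.15  0.68 -0.69]
pitch 54.229915509120836 r 0.14239587323904948 th 0.10085173116708428
0.07 d [0.41 0.03 0.22] w [ 0.002  0.005 -0.   ]
0.04 d [0.72 0.03 0.53] w [ 0.002  0.008 -0.   ]
0.01 d [1.01 0.03 0.85] w [ 0.002  0.012 -0.   ]
-0.02 d [1.3  0.03 1.17] w [ 0.002  0.013 -0.   ]
```

Request:
step_arm(rows=[[0.4,0,0.22,0,0,0,-1],[0.7,0,0.5,0,0,0,-1],[0.7,0,0.5,0,0,0,-1]])

```text
time: 18.85
tool_pos: [0.5121, 0.0903, 0.0603]
eef_rot: [179.9, 36.0, 176.6]
contact_force: [7.0, -10.0, -0.3]
finger_gap: 0.0134
```

Request:
step_arm(rows=[[0.15,0,0.16,0,0,0,-1],[0.3,0,0.32,0,0,0,-1],[0.3,0,0.32,0,0,0,-1]])

```text
time: 19.15
tool_pos: [0.5117, 0.0904, 0.0565]
eef_rot: [179.9, 36.0, 176.6]
contact_force: [-9.4, -10.2, 17.2]
finger_gap: 0.0132
```

Request:
step_arm(rows=[[0.06,0,0.08,0,0,0,-1],[0.12,0,0.16,0,0,0,-1],[0.12,0,0.16,0,0,0,-1]])

```text
time: 19.45
tool_pos: [0.5122, 0.0903, 0.0554]
eef_rot: [179.8, 36.1, 176.6]
contact_force: [-19.9, -12.4, 35.1]
finger_gap: 0.0136
```

The upward force rose to 35 N, so the guard is seated. I'll release, back off and measure.

Request:
step_arm(rows=[[-0.03,0,-0.06,0,0,0,-1],[-0.03,0,-0.06,0,0,0,-0.4],[-0.03,0,-0.06,0,0,0,0.3],[-0.03,0,-0.06,0,0,0,1],[-0.03,0,-0.06,0,0,0,1],[-0.03,0,-0.06,0,0,0,1],[0,0,-3,0,0,0,1],[0,0,-7,0,0,0,1],[0,0,-7,0,0,0,1],[0,0,-7,0,0,0,1]])

```text
time: 20.45
tool_pos: [0.471, 0.0937, 0.1117]
eef_rot: [179.7, 36.1, 176.6]
contact_force: [0.6, -0.4, 0.9]
finger_gap: 0.0855
```

```bash
python3 - <<'E'
from h import *
st=env.read_state(); print(st['tool_pos'],st['contact_force'].round(1))
a,X=pts('wrist'); o=np.load('w3.npz'); cv2.imwrite('pics/w7.png',a)
def ana(a,X):
    hsv=cv2.cvtColor(a,cv2.COLOR_BGR2HSV); m=(hsv[...,0]>17)&(hsv[...,0]<34)&(hsv[...,1]>150)
    L=(X-H)@np.c_[E,np.cross([0,0,1],E),[0,0,1]]
    m&=(abs(L[...,1])<.045)&(L[...,2]>-.02)&(L[...,2]<.08)&(L[...,0]>-.17)&(L[...,0]<.02)
    P=L[m]; tb=P[(P[:,0]<-.118)&(abs(P[:,1])<.012)]; print('tab z',np.percentile(tb[:,2],[2,50,98]).round(4),'x',tb[:,0].min().round(4))
    # slope of tab top
    t=tb[(tb[:,0]>-.15)]; 
    tp=P[(P[:,2]>.045)&(P[:,0]>-.10)]; A=np.c_[tp[:,0],np.ones(len(tp))]; print('top slope',np.linalg.lstsq(A,tp[:,2],rcond=None)[0].round(4),len(tp))
    sk=P[(P[:,0]<-.1)&(P[:,0]>-.116)&(P[:,2]>.012)&(P[:,2]<.047)&(abs(P[:,1])>.012)]; A=np.c_[sk[:,2],np.ones(len(sk))]; print('skirt',np.linalg.lstsq(A,sk[:,0],rcond=None)[0].round(4),len(sk))
ana(o['a'],o['X']); ana(a,X)
E
```

```text
[0.47097131 0.0936537  0.11170856] [ 0.6 -0.4  0.9]
tab z [0.0089 0.0208 0.0278] x -0.156
top slope [-0.0343  0.0495] 2038
skirt [ 0.0328 -0.1109] 6478
tab z [0.0041 0.0163 0.0233] x -0.1562
top slope [-0.0013  0.0495] 2043
skirt [ 0.0014 -0.1109] 6499
```

View pics/w7.png

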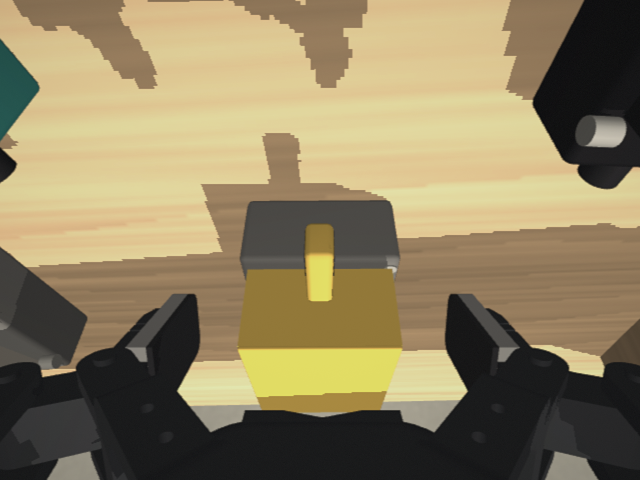

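The guard is shut: top slope and skirt tilt are both about 0.001 rad, compared with 0.033 at the start. The tab at (320,262) is free and the fingers are clear of the box. Handing in.

```bash
python3 - <<'E'
from h import *
print(env.finish_job())
E
```

```text
the job is handed in; nothing more can be done
None
```

The bench circuit should now be on and the job is handed in, at about 20.5 s of the 64 s. No verdict came back.

- **Guard up:** I gripped the yellow guard's tab and swung the guard to about 1.40 rad, by tool position, with the toggle still off. I then let go and it stayed up.
- **Toggle:** I pushed it back with shut fingers in small steps at about 1–4 N. I stopped when the force jumped to 10.6 N at its stop. The wrist picture then showed it leaning back about 0.49 rad, against 0.45 nominal, so it is on.
- **Guard shut:** I gripped the tab again and lowered the guard over about 2.5 s, pressing until the upward force reached 35 N. The last depth check gave about 0.001 rad open, down from 0.033 at the start. The fingers are clear of the box and the contact force was about 0.

**Disagreements and gaps:**
- **First approach:** a tool pitch of 30° was out of reach because joint 3 hit its limit, so I used 45–55° instead.
- **Toggle pivot:** it seemed to lie about 6–8 mm further forward than the description allows, relative to the hinge I measured. I found it by feel, so this did not matter.
- **Other objects:** I touched none of them knowingly, but did not measure the white box or the things on the shelf and bench again at the end.

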